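# Turn a cast cover over against the edge of a wash plate

## Task

Turn the cast metal cover upside down onto the low metal wash plate without gripping or lifting it: with the fingers, push the cover up against the plate's front edge, tip it up on that edge and push it over so that it lands on the plate pan side up. Then push it back along the plate until its long side rests against the fence at the back, wholly on the plate. Leave the tin, the flux pot, the solder reel, the mouse and the side cutters where they are.

Things in the scene. Friction and masses are not known exactly. Their poses are not given: they have to be found in the camera images.
- cover: Loose cast cover, plain grey metal, 80 to 160 g: flange 70 (x) x 150 (y) x 2 mm on top of a pan 62 x 112 mm, 9 mm deep; 11 mm high in all. It starts on its pan on the desk in front of the wash plate, long sides roughly parallel to it. Origin: centre of the pan's underside; x points to the plate; z up at the start, down when turned over (origin then 25 mm above the desk). Friction about 0.5 to 0.7.
- cover_far_edge (a point): Middle of the cover's long flange edge that faces the plate at the start: 35 mm from the cover's origin along its x, 10 mm along its z. At the start the flange edges stand 9 to 11 mm above the desk and overhang the pan by 4 mm on the long sides, 19 mm at the ends.
- wash_plate: Fixed dark steel plate on the desk, 190 mm wide (y), 125 mm deep (x), top 14 mm above the desk, upright front face at x = -65 mm in its frame. Bright steel fence on top along the back, 10 mm thick, 8 mm high, front side at x = +45 mm: a cover resting against it has its origin at x = +10 mm. Origin on the desk; x points from the front edge to the fence, away from the robot.
- front_edge (a point): Middle of the upper front edge of the wash plate, 14 mm above the desk.
- screw_tin: Round open tin of screws, 58 mm across, 22 mm high; origin under its centre. Leave it.
- flux_pot: Round pot with a black screw cap, 47 mm across, 41 mm high; origin under its centre. Leave it.
- solder_spool: Small blue reel of solder, standing on one flange, 52 mm across, 28 mm high; origin near its underside, up to 25 mm off the reel's middle. Leave it.
- mouse: Black computer mouse, 58 x 112 x 36 mm; origin under its centre. Leave it.
- side_cutters: Red-handled side cutters lying on the desk, 131 x 52 mm, 14 mm high. Leave it.

How it is judged:
By the outcome, as a careful person would: the job done as asked, in the order asked, and still so for the second after the job is handed in, with the robot touching nothing.
It also fails if it takes over 64 s, if anything falls off the work surface, if the arm or the gripper's body presses on something with over 40 N, if the wrist force passes 120 N, or if a joint passes its speed limit or range.

## Robot

A 6-joint arm with a two-finger parallel gripper is mounted at the origin on a cart in front of the work surface, level with it; the furniture and walls round the work are solid. World frame = base frame: x ahead of the robot, y to its left, z up, the work surface at z = 0. Lengths are in m, angles in rad, forces in N, time in s.
With the tool pointing down it reaches from about 0.3 to 0.875 m from the base axis. Payload 6.4 kg.
Tool frame: the origin (TCP) lies midway between the tips of the shut fingers; the grasp point (between the pads) lies 19 mm behind it (ctrl.pinch_z is the distance from the TCP to the grasp point, in m); z points along the fingers, y is the line along which they close (so a half turn about z gives the same grasp; the last joint's range is limited). The gripper opens to 85 mm and grips with 20 to 120 N. Pads are 22 mm wide; open, the fingers measure 114 mm over their backs; the gripper's body (76 mm by 85 mm) begins 54 mm behind the grasp point. The pads swing forward as they close: fully open they stand 13 mm farther back than shut.
Start: joints at [-1.365, 0.181, 1.607, -0, 1.354, -0.206], TCP at [0.23, -0.527, 0.231] pointing down, gripper open.
Joint ranges: [-2.99, 2.99], [-0.89, 2.07], [0.3, 2.58], [-1.14, 4.28], [0, 2.63], [-3.12, 3.12]. Speed limits (rad/s): [2.57, 2.57, 3.01, 3.14, 3.14, 3.14].

## Interface

Orientations are given as a unit quaternion [w, x, y, z].
In Python, from bench import ctrl gives the robot as it stands.
- The arm moves only by the tool apply_moves, never from a script. Its argument "moves" is a list of rows, each an object with "jaw": the opening, from 0 (shut) to 1 (fully open); "offset": the shift along the tool's x, y, z in mm, a list of three; "rot": the turn, a rotation vector about the tool's x, y, z in degrees, a list of three. In form: [{"jaw": jaw, "offset": [dx, dy, dz], "rot": [ax, ay, az]}, ...]. A call has exactly 5 rows; each row shifts and turns the commanded pose from where the row before left it, along the tool's axes as they then stand; what a row does not reach is not made up. A row lasts 1/8 s, in which the tool goes at most 62.5 mm and 10.7 degrees, less where a joint would pass 70% of its speed; a pose out of reach is approached as far as the arm can. A call is refused whole if a number of a shift passes 62.5 or a number of a turn 10.7, either way. A call with a gripper value outside its range is refused whole. The fingers move at their own pace and stop on an object; the grip force is fixed at half the most. Time passes only in rows, so rows that do not move let the fingers close, or fill a call up. It gives the time, the measured TCP pose, the force, the opening and the grip force at its end, in the units of the state.
- ctrl.get_obs(): the state, without advancing time (a new reading comes with each control period).
- ctrl.camera(name): name is "scene" or "top" or "wrist"; returns (picture, depth): 420x560x3 uint8, red, green, blue; 420x560 float32, m along the optical axis (not along the pixel's ray), 0 where there is no reading.
- ctrl.camera_params(name): a dict with "K" (3x3 intrinsics, pixels), "cam_to_world" (4x4, takes a point from camera to world coordinates); the wrist camera has in their place "mount" (4x4, takes a point from camera to tool coordinates, whose origin is the TCP and whose axes are the flange's). Camera axes: x right, y down, z forward; pixel columns grow to the right and rows downward; lengths in m; the calibration is good to about 2 mm. The wrist camera is an equidistant fisheye: a pixel r from the principal point sees the ray r / f radians off the axis. A picture is of the moment at which its call begins: read the wrist's pose just before it. camera_params takes no time and is no camera call.
- ctrl.hand_in(): hands the job in; it is judged then, once.
Trained networks look in the newest picture that a camera, given by its name, has taken for a name from the list of things; names that differ only in an ending like _2 or _b are one class to them, and where a whole thing is asked for, a point or a joint stands for the part that bears it (a point fixed in the world has none). Each returns a list of dicts, best first, with "score" (0 to 1); they miss things now and then, are a little off and sometimes report something else, mostly with a low value. They report only what shows in the picture. A call takes as long as a camera call.
- ctrl.outline_of(camera, target): "region" (420x560 bool, what is visible of it) and "position" ([column, row] in pixels, amid what is visible of it).
The state is a dict: "time_s": time; "q": joint angles; "dq": joint speeds; "joint_efforts": joint torques, N m; "eef_pos": TCP position; "eef_rot": TCP orientation; "wrist_force": force on the tool from outside, world axes, zero at the start; "torque": the same for the moment, N m; "opening": opening from 0.0 (shut) to 1.0 (fully open); "grasp_force": force on a finger pad.
Only numpy, scipy, OpenCV 4.12 (cv2) and the standard library are available. Lean on these libraries where they do the work, as an engineer would, in place of code of your own. Each camera call takes 0.05 s, during which the arm holds its last target. There are 200 camera calls.

## Working session

There is one attempt and no reset: what is moved stays moved. The work goes in short steps, Python scripts to look and compute and a tool call to move; the robot and the scene stay as the last step left them, time stands still between calls to the robot, and variables do not carry over. Pictures are saved under pics/ and viewed, at most 10 in all, crops included, and the job is handed in when it is done.

Besides the shell and the picture viewer there is one more tool, called by a JSON object that holds its "api" and its "payload". apply_moves: Moves the arm, as the interface text tells. Its arguments: {"type":"object","properties":{"moves":{"type":"array"}},"required":["moves"]}

```bash
mkdir -p pics; ls; cat > h.py <<'E'
import numpy as np, cv2
from bench import ctrl
def pts(name,reg,depth):
    P=ctrl.camera_params(name);K=np.array(P["K"]);T=np.array(P["cam_to_world"])
    v,u=np.nonzero(reg&(depth>0));d=depth[v,u]
    c=np.stack([(u-K[0,2])/K[0,0]*d,(v-K[1,2])/K[1,1]*d,d,np.ones_like(d)])
    return (T@c)[:3].T
E
python3 - <<'E'
from h import *
o=ctrl.get_obs();print({k:np.round(v,3) for k,v in o.items()})
im={}
for n in("top","scene"):
    p,d=ctrl.camera(n);im[n]=p
    cv2.imwrite(f"pics/{n}0.png",p[:,:,::-1])
    for t in("cover","wash_plate","screw_tin","flux_pot","solder_spool","mouse","side_cutters"):
        for r in ctrl.outline_of(n,t)[:1]:
            X=pts(n,r["region"],d);
            rect=cv2.minAreaRect((X[:,:2]*1000).astype(np.float32))
            print(n,t,round(r["score"],2),np.round(r["position"]),np.round(rect[0]),np.round(rect[1]),round(rect[2],1),np.round(np.percentile(X[:,2],[5,50,95]),3))
E
```

```text
pics
{'time_s': np.float64(0.0), 'q': array([-1.365,  0.182,  1.608,  0.   ,  1.354, -0.206]), 'dq': array([ 0.001,  0.001, -0.001,  0.001, -0.001,  0.001]), 'joint_efforts': array([ 0.0000e+00, -4.4489e+01, -3.5133e+01, -0.0000e+00,  9.0000e-03,
       -0.0000e+00]), 'eef_pos': array([ 0.23 , -0.526,  0.23 ]), 'eef_rot': array([-0.001,  0.979,  0.204,  0.   ]), 'wrist_force': array([ 0.546,  0.132, -0.273]), 'torque': array([-0.002,  0.025,  0.015]), 'grasp_force': np.float64(0.0), 'opening': np.float64(0.999)}
top cover 0.62 [245. 243.] [430. 258.] [150.  70.] 86.6 [0.006 0.01  0.014]
top wash_plate 0.96 [228. 189.] [581. 294.] [126. 189.] 8.7 [0.009 0.013 0.02 ]
top screw_tin 0.61 [337. 272.] [357.   9.] [11. 39.] 24.7 [-0.003  0.001  0.017]
top flux_pot 0.65 [302. 264.] [381. 100.] [45. 43.] 86.1 [0.036 0.04  0.044]
top solder_spool 0.56 [143. 262.] [389. 523.] [59. 48.] 89.9 [-0.     0.026  0.031]
top mouse 0.87 [316. 152.] [689.  70.] [112.  62.] 82.9 [0.008 0.028 0.036]
scene cover 0.56 [286. 263.] [433. 262.] [151.  79.] 86.1 [0.008 0.012 0.014]
scene wash_plate 0.85 [240. 238.] [584. 300.] [136. 191.] 9.3 [0.01  0.014 0.021]
scene screw_tin 0.72 [355. 228.] [375.  25.] [55. 59.] 28.0 [-0.001  0.006  0.021]
scene flux_pot 0.74 [338. 238.] [381.  91.] [46. 75.] 6.7 [0.007 0.04  0.044]
scene solder_spool 0.85 [216. 332.] [388. 525.] [51. 50.] 32.5 [0.002 0.028 0.031]
scene mouse 0.55 [276. 180.] [686.  69.] [ 76. 127.] 16.9 [0.006 0.026 0.036]
scene side_cutters 0.51 [383. 218.] [303.  -3.] [ 52. 251.] 30.1 [0.004 0.011 0.014]
```

View pics/top0.png

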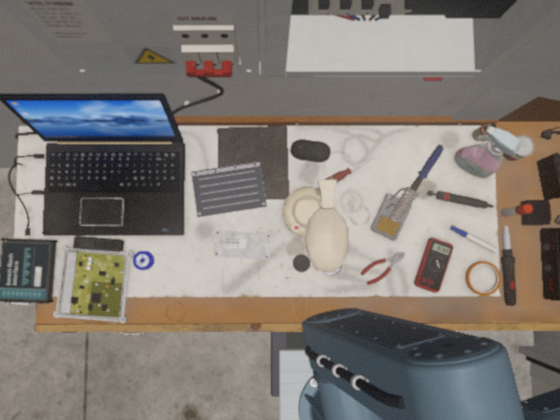

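View pics/scene0.png

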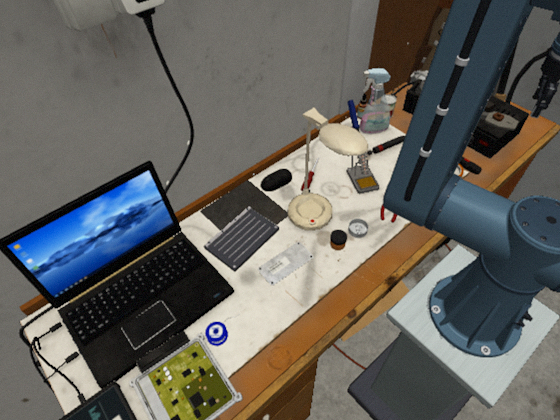

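The top view shows the cover at about (245,243) px, the plate at (228,189), and the flux pot at (302,264). The reel is at (143,260). A desk lamp with its base near (303,210) and its head over (327,240) is the obstacle on the way. Next I'll measure the lamp's height and refine the plate and cover.

```bash
python3 - <<'E'
from h import *
p,d=ctrl.camera("top");reg=np.ones(d.shape,bool)
X=pts("top",reg,d)
for n in("top","scene"):
    if n=="scene": p,d=ctrl.camera("scene"); X=pts(n,reg,d)
    print(n,"rows x .2...0.75; cols y -.25...0.5 (max z cm)")
    for x in np.arange(.25,.75,.05):
        print(round(x,2),[int(100*max([0,*X[(abs(X[:,0]-x)<.025)&(abs(X[:,1]-y)<.025)][:,2]])) for y in np.arange(-.25,.5,.05)])
# plate outline / cover via both cams, filtering on height
for n in("top","scene"):
    p,d=ctrl.camera(n)
    for t in("cover","wash_plate"):
        r=ctrl.outline_of(n,t)[0]["region"].astype(np.uint8)
        r=cv2.morphologyEx(r,cv2.MORPH_OPEN,np.ones((3,3),np.uint8)).astype(bool)
        Y=pts(n,r,d); z=Y[:,2]; Y=Y[(z>.004)&(z<.03)]
        b=cv2.minAreaRect((Y[:,:2]*1000).astype(np.float32)); print(n,t,b,np.round(cv2.boxPoints(b)).tolist())
        if t=="wash_plate":
            f=Y[Y[:,2]>.0185]; print("fence",f.mean(0),np.linalg.svd(f[:,:2]-f[:,:2].mean(0))[2][0] if len(f)<3000 else "")
E
```

```text
top rows x .2...0.75; cols y -.25...0.5 (max z cm)
0.25 [0, 64, 0, 78, 80, 80, 77, 60, 0, 0, 0, 0, 0, 0, 0]
0.3 [3, 2, 0, 77, 80, 80, 78, 53, 0, 0, 0, 0, 0, 0, 0]
0.35 [4, 3, 1, 1, 1, 2, 35, 34, 0, 0, 0, 0, 0, 0, 0]
0.4 [4, 2, 1, 1, 0, 2, 36, 36, 0, 1, 1, 1, 1, 0, 0]
0.45 [3, 0, 2, 2, 0, 0, 36, 36, 2, 1, 1, 1, 1, 2, 2]
0.5 [0, 5, 9, 2, 0, 0, 36, 35, 3, 0, 1, 1, 1, 2, 2]
0.55 [2, 13, 12, 1, 0, 0, 35, 36, 3, 2, 2, 2, 2, 2, 2]
0.6 [0, 17, 80, 88, 92, 77, 92, 92, 93, 93, 93, 93, 93, 93, 2]
0.65 [0, 19, 0, 1, 90, 90, 87, 90, 90, 88, 2, 76, 2, 2, 3]
0.7 [0, 0, 0, 56, 77, 81, 81, 78, 81, 79, 0, 0, 0, 12, 13]
scene rows x .2...0.75; cols y -.25...0.5 (max z cm)
0.25 [0, 0, 0, 0, 0, 0, 71, 63, 0, 0, 0, 0, 0, 0, 0]
0.3 [0, 0, 0, 1, 0, 0, 69, 56, 0, 0, 0, 0, 0, 0, 0]
0.35 [0, 0, 0, 1, 1, 2, 35, 35, 4, 0, 0, 0, 0, 0, 0]
0.4 [0, 0, 0, 1, 0, 2, 36, 36, 4, 1, 1, 1, 1, 0, 0]
0.45 [0, 0, 2, 2, 0, 0, 36, 36, 3, 1, 1, 1, 1, 2, 2]
0.5 [0, 1, 9, 2, 0, 2, 36, 36, 3, 0, 1, 1, 1, 2, 2]
0.55 [2, 5, 9, 1, 0, 2, 36, 35, 3, 1, 1, 2, 1, 2, 2]
0.6 [0, 17, 0, 0, 1, 2, 3, 2, 0, 1, 1, 1, 2, 2, 2]
0.65 [0, 19, 0, 2, 
[... 226 characters left out ...]
 [469.0, 330.0], [400.0, 335.0]]
top wash_plate ((581.011474609375, 294.4495849609375), (125.93216705322266, 189.4962158203125), 8.813570022583008) [[504.0, 378.0], [533.0, 191.0], [658.0, 210.0], [629.0, 398.0]]
fence [0.62305369 0.29854388 0.02124727] [-0.17706769  0.98419868]
scene cover ((430.7698669433594, 261.5478515625), (151.568359375, 73.74819946289062), 86.72242736816406) [[390.0, 188.0], [463.0, 184.0], [472.0, 335.0], [398.0, 339.0]]
scene wash_plate ((581.6779174804688, 296.7815246582031), (136.53221130371094, 196.39764404296875), 9.016681671142578) [[499.0, 383.0], [530.0, 189.0], [664.0, 210.0], [634.0, 404.0]]
fence [0.62730087 0.30875895 0.02187921] [-0.16693714  0.98596754]
```

{"api": "apply_moves", "payload": {"moves": [{"jaw":1,"offset":[0,0,-52],"rot":[0,0,3]},{"jaw":1,"offset":[0,0,-52],"rot":[0,0,3]},{"jaw":1,"offset":[0,0,-52],"rot":[0,0,3]},{"jaw":1,"offset":[0,0,-52],"rot":[0,0,3]},{"jaw":1,"offset":[0,0,-52],"rot":[0,0,3]}]}}

```text
time_s: 1.82
eef_pos: [0.2301, -0.5267, 0.4931]
eef_rot: [0.0, 0.997, 0.074, 0.0]
wrist_force: [0.4, -0.4, -0.4]
opening: 0.998
grasp_force: 0.0
```

{"api": "apply_moves", "payload": {"moves": [{"jaw":1,"offset":[20,-47,0],"rot":[0,0,0]},{"jaw":1,"offset":[20,-47,0],"rot":[0,0,0]},{"jaw":1,"offset":[20,-47,0],"rot":[0,0,0]},{"jaw":1,"offset":[20,-47,0],"rot":[0,0,0]},{"jaw":1,"offset":[20,-47,0],"rot":[0,0,0]}]}}

```text
time_s: 2.45
eef_pos: [0.294, -0.278, 0.4914]
eef_rot: [0.0, 0.997, 0.075, 0.0]
wrist_force: [0.9, -0.4, 0.2]
opening: 1.004
grasp_force: 0.0
```

{"api": "apply_moves", "payload": {"moves": [{"jaw":1,"offset":[20,-47,0],"rot":[0,0,0]},{"jaw":1,"offset":[20,-47,0],"rot":[0,0,0]},{"jaw":1,"offset":[20,-47,0],"rot":[0,0,0]},{"jaw":1,"offset":[20,-47,0],"rot":[0,0,0]},{"jaw":1,"offset":[20,-47,0],"rot":[0,0,0]}]}}

```text
time_s: 3.08
eef_pos: [0.3577, -0.0307, 0.4916]
eef_rot: [0.0, 0.997, 0.075, 0.001]
wrist_force: [-0.2, -0.6, 0.5]
opening: 1.001
grasp_force: 0.0
```

{"api": "apply_moves", "payload": {"moves": [{"jaw":1,"offset":[0,-61,0],"rot":[0,0,0]},{"jaw":1,"offset":[0,-61,0],"rot":[0,0,0]},{"jaw":1,"offset":[0,-61,0],"rot":[0,0,0]},{"jaw":1,"offset":[0,-61,0],"rot":[0,0,0]},{"jaw":1,"offset":[0,-61,0],"rot":[0,0,0]}]}}

```text
time_s: 3.7
eef_pos: [0.3112, 0.2712, 0.4917]
eef_rot: [-0.0, 0.997, 0.075, 0.001]
wrist_force: [0.1, 0.7, 0.1]
opening: 1.0
grasp_force: 0.0
```

{"api": "apply_moves", "payload": {"moves": [{"jaw":1,"offset":[0,0,60],"rot":[0,0,0]},{"jaw":1,"offset":[0,0,60],"rot":[0,0,0]},{"jaw":1,"offset":[0,0,60],"rot":[0,0,0]},{"jaw":1,"offset":[0,0,60],"rot":[0,0,0]},{"jaw":1,"offset":[0,0,60],"rot":[0,0,0]}]}}

```text
time_s: 4.32
eef_pos: [0.312, 0.2693, 0.1898]
eef_rot: [-0.0, 0.997, 0.075, 0.001]
wrist_force: [0.6, 0.3, -0.6]
opening: 1.0
grasp_force: 0.0
```

{"api": "apply_moves", "payload": {"moves": [{"jaw":1,"offset":[0,0,60],"rot":[0,0,0]},{"jaw":1,"offset":[0,0,60],"rot":[0,0,0]},{"jaw":1,"offset":[0,0,40],"rot":[0,0,0]},{"jaw":1,"offset":[0,0,15],"rot":[0,0,0]},{"jaw":1,"offset":[0,0,0],"rot":[0,0,0]}]}}

```text
time_s: 4.95
eef_pos: [0.3111, 0.2688, 0.0153]
eef_rot: [0.001, 0.997, 0.075, -0.001]
wrist_force: [-0.1, -0.2, 0.9]
opening: 1.001
grasp_force: 0.0
```

```bash
python3 - <<'E'
from h import *
print(ctrl.get_obs()["q"])
for n in("wrist","scene"):
    p,d=ctrl.camera(n)
    cv2.imwrite(f"pics/{n}1.png",(p if n=="wrist" else cv2.resize(p[170:380,160:440],None,fx=2.5,fy=2.5,interpolation=2))[:,:,::-1])
E
```

```text
[4.21891251e-01 1.69521120e-01 2.14462547e+00 2.97778686e-05
 8.30451723e-01 1.84278604e+00]
```

View pics/scene1.png

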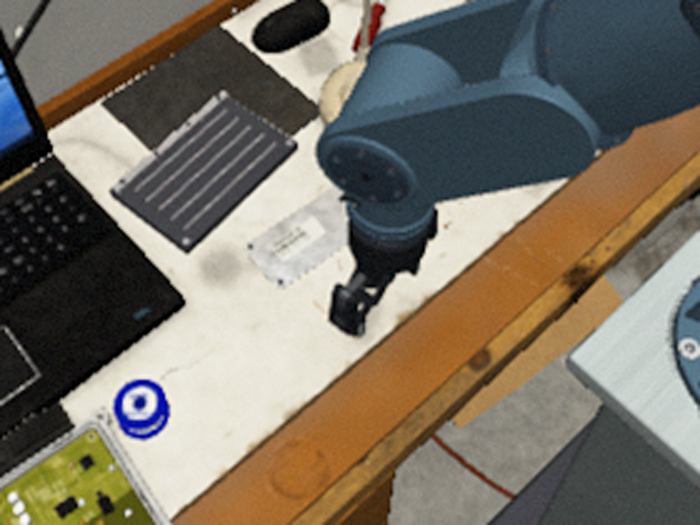

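View pics/wrist1.png

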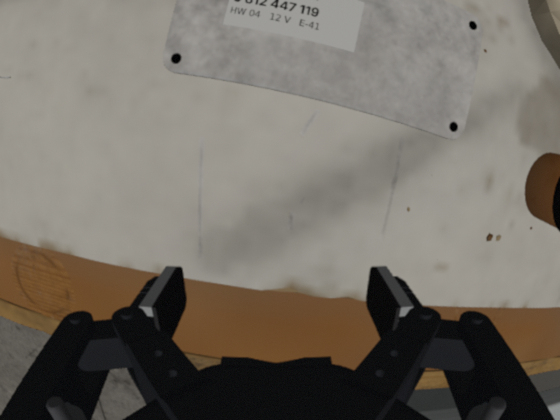

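The cover's rear flange edge runs from (165,68) to (460,135) in the wrist view, with its middle right of the tool axis at column 280. The label and mounting holes face up, so the pan is underneath as described. I'll shift right, lower, and approach.

{"api": "apply_moves", "payload": {"moves": [{"jaw":1,"offset":[0,20,0],"rot":[0,0,0]},{"jaw":1,"offset":[0,0,12],"rot":[0,0,0]},{"jaw":1,"offset":[0,0,10],"rot":[0,0,0]},{"jaw":1,"offset":[20,0,0],"rot":[0,0,0]},{"jaw":1,"offset":[20,0,0],"rot":[0,0,0]}]}}

```text
time_s: 5.68
eef_pos: [0.3547, 0.2559, -0.0063]
eef_rot: [0.0, 0.997, 0.075, -0.0]
wrist_force: [0.7, -0.1, 1.0]
opening: 0.995
grasp_force: 0.0
```

{"api": "apply_moves", "payload": {"moves": [{"jaw":1,"offset":[8,0,0],"rot":[0,0,0]},{"jaw":1,"offset":[8,0,0],"rot":[0,0,0]},{"jaw":1,"offset":[8,0,0],"rot":[0,0,0]},{"jaw":1,"offset":[8,0,0],"rot":[0,0,0]},{"jaw":1,"offset":[6,0,0],"rot":[0,0,0]}]}}

```text
time_s: 6.3
eef_pos: [0.3926, 0.2612, -0.0057]
eef_rot: [0.0, 0.997, 0.075, -0.0]
wrist_force: [-0.7, -0.2, -0.3]
opening: 0.998
grasp_force: 0.3
```

```bash
python3 - <<'E'
from h import *
for n in("wrist","top"):
    p,d=ctrl.camera(n)
    if n=="wrist": cv2.imwrite(f"pics/{n}2.png",p[:,:,::-1])
    for r in ctrl.outline_of(n,"cover")[:1]:
        print(n,r["score"],r["position"])
        if n=="top":
            Y=pts(n,r["region"],d); Y=Y[(Y[:,2]>.004)&(Y[:,2]<.02)]; b=cv2.minAreaRect((Y[:,:2]*1000).astype(np.float32)); print(b)
E
```

```text
wrist 0.56 [273.0, 177.6]
top 0.77 [237.4, 230.5]
((449.2879638671875, 266.14239501953125), (151.21559143066406, 61.90562438964844), 89.7183609008789)
```

View pics/wrist2.png

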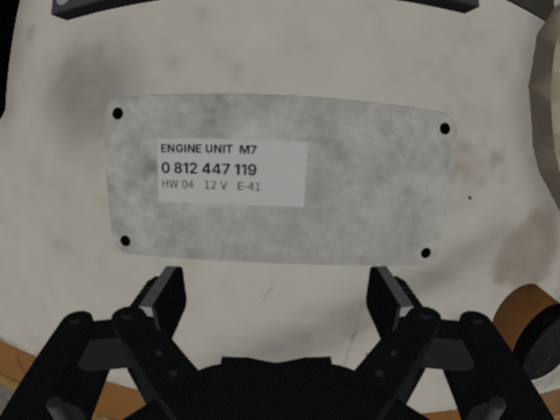

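{"api": "apply_moves", "payload": {"moves": [{"jaw":1,"offset":[8,-1,0],"rot":[0,0,0]},{"jaw":1,"offset":[8,-2,0],"rot":[0,0,0]},{"jaw":1,"offset":[8,-2,0],"rot":[0,0,0]},{"jaw":1,"offset":[8,-2,0],"rot":[0,0,0]},{"jaw":1,"offset":[6,-1,0],"rot":[0,0,0]}]}}

```text
time_s: 7.12
eef_pos: [0.4292, 0.2749, -0.0057]
eef_rot: [-0.0, 0.997, 0.075, 0.0]
wrist_force: [-0.3, -0.2, 0.9]
opening: 0.999
grasp_force: 0.6
```

{"api": "apply_moves", "payload": {"moves": [{"jaw":1,"offset":[3,0,0],"rot":[0,0,0]},{"jaw":1,"offset":[2,0,0],"rot":[0,0,0]},{"jaw":1,"offset":[1,0,0],"rot":[0,0,0]},{"jaw":1,"offset":[1,0,0],"rot":[0,0,0]},{"jaw":1,"offset":[1,0,0],"rot":[0,0,0]}]}}

```text
time_s: 7.75
eef_pos: [0.4365, 0.2759, -0.0057]
eef_rot: [0.0, 0.997, 0.075, -0.0]
wrist_force: [-1.0, 0.4, -0.2]
opening: 1.002
grasp_force: 0.6
```

{"api": "apply_moves", "payload": {"moves": [{"jaw":1,"offset":[1,0,0],"rot":[0,0,0]},{"jaw":1,"offset":[1,0,0],"rot":[0,0,0]},{"jaw":1,"offset":[0.5,0,0],"rot":[0,0,0]},{"jaw":1,"offset":[0.5,0,0],"rot":[0,0,0]},{"jaw":1,"offset":[0,0,0],"rot":[0,0,0]}]}}

```text
time_s: 8.38
eef_pos: [0.4394, 0.2763, -0.0057]
eef_rot: [0.0, 0.997, 0.075, -0.0]
wrist_force: [-0.5, 0.5, 0.7]
opening: 1.003
grasp_force: 0.6
```

```bash
python3 - <<'E'
from h import *
P=ctrl.camera_params("wrist");print(P["K"],np.round(P["mount"],3).tolist())
p,d=ctrl.camera("wrist"); cv2.imwrite("pics/wrist3.png",p[:,:,::-1])
E
```

```text
[[325.1922621    0.         275.81340225]
 [  0.         325.1922621  212.31908032]
 [  0.           0.           1.        ]] [[-0.001, -0.957, -0.29, 0.075], [1.0, -0.001, 0.001, -0.001], [-0.001, -0.29, 0.957, -0.144], [0.0, 0.0, 0.0, 1.0]]
```

View pics/wrist3.png

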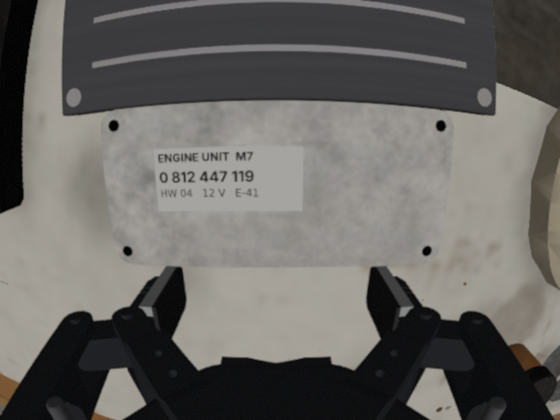

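The cover is aligned and about centred, with 40 px of plate on each side and its far edge at or near the plate edge (row ~105). A few more mm should bring contact.

{"api": "apply_moves", "payload": {"moves": [{"jaw":1,"offset":[0.7,0,0],"rot":[0,0,0]},{"jaw":1,"offset":[0.7,0,0],"rot":[0,0,0]},{"jaw":1,"offset":[0.6,0,0],"rot":[0,0,0]},{"jaw":1,"offset":[0,0,0],"rot":[0,0,0]},{"jaw":1,"offset":[0,0,0],"rot":[0,0,0]}]}}

```text
time_s: 9.05
eef_pos: [0.4397, 0.2763, -0.006]
eef_rot: [0.0, 0.997, 0.075, -0.002]
wrist_force: [-6.9, -2.0, 6.4]
opening: 1.003
grasp_force: 3.8
```

Contact is made (about 7 N). Now I'll back off slightly, tilt the tips forward 15°, and lower so the finger faces can lift the rear edge.

{"api": "apply_moves", "payload": {"moves": [{"jaw":1,"offset":[-11.5,0,0],"rot":[0,0,0]},{"jaw":1,"offset":[0,0,0],"rot":[0,8,0]},{"jaw":1,"offset":[0,0,0],"rot":[0,7,0]},{"jaw":1,"offset":[-0.6,0,2],"rot":[0,0,0]},{"jaw":1,"offset":[0,0,0],"rot":[0,0,0]}]}}

```text
time_s: 9.68
eef_pos: [0.431, 0.2753, -0.0073]
eef_rot: [-0.01, 0.989, 0.074, 0.13]
wrist_force: [0.7, -0.5, 0.7]
opening: 1.001
grasp_force: 0.0
```

{"api": "apply_moves", "payload": {"moves": [{"jaw":1,"offset":[4.8,0,1.3],"rot":[0,0,0]},{"jaw":1,"offset":[4.8,0,1.3],"rot":[0,0,0]},{"jaw":1,"offset":[1.9,0,0.5],"rot":[0,0,0]},{"jaw":1,"offset":[1.9,0,0.5],"rot":[0,0,0]},{"jaw":1,"offset":[0,0,0],"rot":[0,0,0]}]}}

```text
time_s: 10.3
eef_pos: [0.4437, 0.277, -0.0079]
eef_rot: [-0.01, 0.989, 0.074, 0.13]
wrist_force: [-0.8, 0.3, 0.3]
opening: 0.998
grasp_force: 0.0
```

{"api": "apply_moves", "payload": {"moves": [{"jaw":1,"offset":[2.9,0,0.8],"rot":[0,0,0]},{"jaw":1,"offset":[0,0,0],"rot":[0,0,0]},{"jaw":1,"offset":[0.8,0,-2.9],"rot":[0,0,0]},{"jaw":1,"offset":[0.8,0,-2.9],"rot":[0,0,0]},{"jaw":1,"offset":[0,0,0],"rot":[0,0,0]}]}}

```text
time_s: 10.92
eef_pos: [0.4445, 0.2769, -0.0028]
eef_rot: [-0.009, 0.989, 0.075, 0.128]
wrist_force: [-6.0, -0.3, 0.2]
opening: 1.002
grasp_force: 2.7
```

```bash
python3 - <<'E'
from h import *
p,d=ctrl.camera("wrist"); cv2.imwrite("pics/wrist4.png",p[:,:,::-1])
E
```

```text
(no output)
```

View pics/wrist4.png

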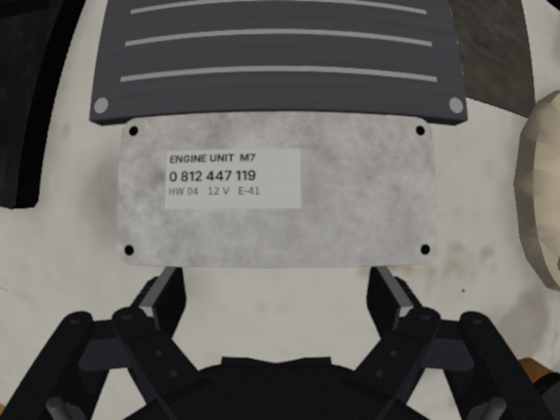

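{"api": "apply_moves", "payload": {"moves": [{"jaw":1,"offset":[0.9,0,-2.4],"rot":[0,0,0]},{"jaw":1,"offset":[0.9,0,-2.4],"rot":[0,0,0]},{"jaw":1,"offset":[0.9,0,-2.4],"rot":[0,0,0]},{"jaw":1,"offset":[0.9,0,-2.4],"rot":[0,0,0]},{"jaw":1,"offset":[0,0,0],"rot":[0,0,0]}]}}

```text
time_s: 11.6
eef_pos: [0.446, 0.2772, 0.0077]
eef_rot: [-0.009, 0.989, 0.074, 0.129]
wrist_force: [-5.3, -0.1, 0.7]
opening: 0.999
grasp_force: 2.7
```

```bash
cat >> h.py <<'E'
from scipy.spatial.transform import Rotation as R
PSI=np.radians(8.7); F=np.array([.5193,.2845])   # plate front edge middle
def wcover(target="cover",show=True):
    o=ctrl.get_obs(); p,d=ctrl.camera("wrist"); P=ctrl.camera_params("wrist"); K=np.array(P["K"])
    rs=ctrl.outline_of("wrist",target)
    if not rs: print("none"); return p,d
    reg=cv2.erode(rs[0]["region"].astype(np.uint8),np.ones((5,5))).astype(bool)
    v,u=np.nonzero(reg&(d>0)); x=u-K[0,2]; y=v-K[1,2]; r=np.hypot(x,y)+1e-9; th=r/K[0,0]
    z=d[v,u]; c=np.stack([np.tan(th)*x/r*z,np.tan(th)*y/r*z,z,np.ones_like(z)])
    t=(np.array(P["mount"])@c)[:3]; w,xq,yq,zq=o["eef_rot"]
    X=(R.from_quat([xq,yq,zq,w]).as_matrix()@t).T+o["eef_pos"]
    e=np.array([np.cos(PSI),np.sin(PSI)]); q=X[:,:2]-F
    S=np.stack([q@e, q@np.array([-e[1],e[0]]), X[:,2]],1)*1000
    m=np.median(S,0); n=np.linalg.svd((S-m)[::7],full_matrices=False)[2][2]; n*=np.sign(n[2])
    print(target,round(rs[0]["score"],2),"med s,y,z",np.round(m,1),"normal",np.round(n,3),"tilt deg",round(np.degrees(np.arctan2(n[0],n[2])),1),
      "s,y,z 1-99%",np.round(np.percentile(S,[1,99],axis=0),0).tolist())
    return p,d
E
python3 -c "
from h import *
wcover(); wcover('wash_plate')"
```

```text
cover 0.59 med s,y,z [-35.    4.   21.3] normal [0.232 0.    0.973] tilt deg 13.4 s,y,z 1-99% [[-65.0, -67.0, 13.0], [-1.0, 75.0, 29.0]]
wash_plate 0.58 med s,y,z [33.3  3.2 15.3] normal [-0.002  0.001  1.   ] tilt deg -0.1 s,y,z 1-99% [[2.0, -88.0, 14.0], [75.0, 93.0, 17.0]]
```

Tilt is 13° and the far edge is still against the plate face, so I'll continue along the arc.

{"api": "apply_moves", "payload": {"moves": [{"jaw":1,"offset":[2.7,0,-3.9],"rot":[0,0,0]},{"jaw":1,"offset":[2.7,0,-3.9],"rot":[0,0,0]},{"jaw":1,"offset":[2.7,0,-3.9],"rot":[0,0,0]},{"jaw":1,"offset":[4.3,0,-4.3],"rot":[0,0,0]},{"jaw":1,"offset":[4.3,0,-4.3],"rot":[0,0,0]}]}}

```text
time_s: 12.42
eef_pos: [0.4574, 0.2791, 0.0321]
eef_rot: [-0.01, 0.989, 0.074, 0.129]
wrist_force: [-0.5, 0.5, 0.0]
opening: 0.999
grasp_force: 0.0
```

```bash
python3 -c "
from h import *
print(ctrl.get_obs()['wrist_force'])
wcover()"
```

```text
[-0.53209382  0.49561226  0.04509877]
cover 0.91 med s,y,z [-33.5   3.8  28.2] normal [0.48  0.    0.877] tilt deg 28.7 s,y,z 1-99% [[-59.0, -68.0, 10.0], [-1.0, 75.0, 42.0]]
```

```bash
python3 -c "
from h import *
print(ctrl.get_obs()['time_s'])
p,d=wcover();cv2.imwrite('pics/wrist5.png',p[:,:,::-1])"
```

```text
12.525
cover 0.78 med s,y,z [-37.    4.1  12.5] normal [-0.002  0.     1.   ] tilt deg -0.1 s,y,z 1-99% [[-72.0, -68.0, 11.0], [-6.0, 76.0, 14.0]]
```

View pics/wrist5.png

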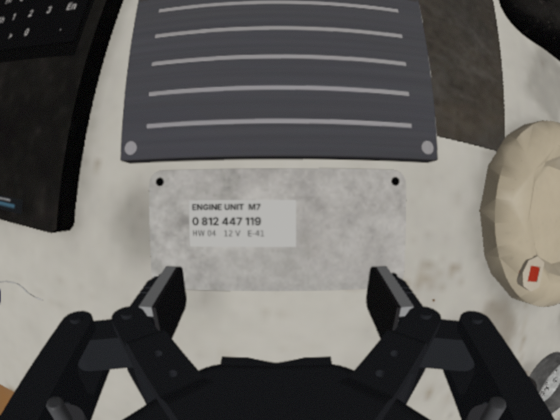

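The cover slipped off the fingertips and fell flat, about 4 mm from the plate. My arc rose faster than the real one. I'll retry with the tips lower, less initial tilt, and a lower arc.

{"api": "apply_moves", "payload": {"moves": [{"jaw":1,"offset":[-15,0,-4],"rot":[0,0,0]},{"jaw":1,"offset":[-15,0,-4],"rot":[0,0,0]},{"jaw":1,"offset":[0,0,0],"rot":[0,-5,0]},{"jaw":1,"offset":[-5.2,0,29.5],"rot":[0,0,0]},{"jaw":1,"offset":[-1.7,0,9.8],"rot":[0,0,0]}]}}

```text
time_s: 13.25
eef_pos: [0.4255, 0.2739, -0.0092]
eef_rot: [-0.006, 0.994, 0.075, 0.085]
wrist_force: [0.0, -0.3, 0.3]
opening: 0.999
grasp_force: 0.0
```

{"api": "apply_moves", "payload": {"moves": [{"jaw":1,"offset":[0,0,0],"rot":[0,0,0]},{"jaw":1,"offset":[0,0,1],"rot":[0,0,0]},{"jaw":1,"offset":[0,0,1],"rot":[0,0,0]},{"jaw":1,"offset":[0,0,0],"rot":[0,0,0]},{"jaw":1,"offset":[0,0,0],"rot":[0,0,0]}]}}

```text
time_s: 13.88
eef_pos: [0.4283, 0.2747, -0.0093]
eef_rot: [-0.007, 0.993, 0.075, 0.087]
wrist_force: [0.6, -0.1, 0.3]
opening: 0.998
grasp_force: 0.0
```

{"api": "apply_moves", "payload": {"moves": [{"jaw":1,"offset":[4.9,0,0.9],"rot":[0,0,0]},{"jaw":1,"offset":[4.9,0,0.9],"rot":[0,0,0]},{"jaw":1,"offset":[2.5,0,0.4],"rot":[0,0,0]},{"jaw":1,"offset":[1.5,0,0.3],"rot":[0,0,0]},{"jaw":1,"offset":[0.5,0,0.1],"rot":[0,0,0]}]}}

```text
time_s: 14.5
eef_pos: [0.4424, 0.2768, -0.0098]
eef_rot: [-0.006, 0.993, 0.075, 0.087]
wrist_force: [-1.6, -0.3, 0.6]
opening: 1.001
grasp_force: 0.6
```

{"api": "apply_moves", "payload": {"moves": [{"jaw":1,"offset":[0.7,0,0.1],"rot":[0,0,0]},{"jaw":1,"offset":[0.6,0,0.1],"rot":[0,0,0]},{"jaw":1,"offset":[0.6,0,0.1],"rot":[0,0,0]},{"jaw":1,"offset":[0,0,0],"rot":[0,0,0]},{"jaw":1,"offset":[0,0,0],"rot":[0,0,0]}]}}

```text
time_s: 15.12
eef_pos: [0.443, 0.2768, -0.0101]
eef_rot: [-0.006, 0.993, 0.075, 0.086]
wrist_force: [-5.9, -1.3, 3.7]
opening: 0.999
grasp_force: 2.7
```

```bash
cat > plan.py <<'E'
import numpy as np
def tcp(th,t,a=5,pre=2.0):
    c,s=np.cos(np.radians(th)),np.sin(np.radians(th))
    E=np.array([-70*c-2*s+pre, max(66*s+9*c,70*s) if th>60 else 66*s+9*c])
    c,s=np.cos(np.radians(t)),np.sin(np.radians(t))
    return E-np.array([11*c-(13+a)*s, 11*s+(13+a)*c])
def rows(seq):  # (theta,tilt,a,pre); offset is in axes before the row's turn
    for A,B in zip(seq,seq[1:]):
        d=tcp(*B)-tcp(*A); t=np.radians(A[1]); c,s=np.cos(t),np.sin(t)
        print(B,"tcp",tcp(*B).round(1),"off",np.round([d[0]*c+d[1]*s,0,d[0]*s-d[1]*c],1),"rot",B[1]-A[1])
E
python3 -c "
from h import *; from plan import *
print(ctrl.get_obs()['wrist_force'],ctrl.get_obs()['eef_pos']); wcover()
S=[(0,10,4.5,2)]+[(th,10+th*.6,min(4.5+th/8,8),2) for th in range(5,80,5)]
rows(S)"
```

```text
[-5.93715876 -1.32297733  3.68674673] [ 0.44301837  0.27677691 -0.01014603]
cover 0.91 med s,y,z [-32.5   4.   12.5] normal [-0.001  0.001  1.   ] tilt deg -0.1 s,y,z 1-99% [[-66.0, -68.0, 11.0], [-0.0, 75.0, 14.0]]
(5, 13.0, 5.125, 2) tcp [-74.5  -5.4] off [ 2.   0.  -4.4] rot 3.0
(10, 16.0, 5.75, 2) tcp [-72.7  -0.7] off [ 2.9  0.  -4.1] rot 3.0
(15, 19.0, 6.375, 2) tcp [-70.2   3.9] off [ 3.6  0.  -3.7] rot 3.0
(20, 22.0, 7.0, 2) tcp [-67.2   8.4] off [ 4.4  0.  -3.3] rot 3.0
(25, 25.0, 7.625, 2) tcp [-63.5  12.7] off [ 5.   0.  -2.7] rot 3.0
(30, 28.0, 8, 2) tcp [-59.5  17.1] off [ 5.5  0.  -2.3] rot 3.0
(35, 31.0, 8, 2) tcp [-55.1  21.6] off [ 6.   0.  -1.9] rot 3.0
(40, 34.0, 8, 2) tcp [-50.3  25.8] off [ 6.3  0.  -1.1] rot 3.0
(45, 37.0, 8, 2) tcp [-45.1  29.6] off [ 6.5  0.  -0.3] rot 3.0
(50, 40.0, 8, 2) tcp [-39.5  33.2] off [6.6 0.  0.5] rot 3.0
(55, 43.0, 8, 2) tcp [-33.5  36.4] off [6.6 0.  1.4] rot 3.0
(60, 46.0, 8, 2) tcp [-27.3  39.2] off [6.5 0.  2.2] rot 3.0
(65, 49.0, 8, 2) tcp [-20.8  41.5] off [6.2 0.  3. ] rot 3.0
(70, 52.0, 8, 2) tcp [-14.   44.2] off [6.4 0.  3.3] rot 3.0
(75, 55.0, 8, 2) tcp [-7.2 46.6] off [6.1 0.  4. ] rot 3.0
```

{"api": "apply_moves", "payload": {"moves": [{"jaw":1,"offset":[1.0,0,-2.2],"rot":[0,1.5,0]},{"jaw":1,"offset":[1.0,0,-2.2],"rot":[0,1.5,0]},{"jaw":1,"offset":[1.5,0,-2.0],"rot":[0,1.5,0]},{"jaw":1,"offset":[1.5,0,-2.0],"rot":[0,1.5,0]},{"jaw":1,"offset":[0,0,0],"rot":[0,0,0]}]}}

```text
time_s: 15.85
eef_pos: [0.4457, 0.2771, -0.0011]
eef_rot: [-0.01, 0.988, 0.075, 0.138]
wrist_force: [-6.2, -1.7, -0.2]
opening: 1.0
grasp_force: 3.1
```

```bash
python3 -c "
from h import *
print(ctrl.get_obs()['wrist_force'],ctrl.get_obs()['q']); wcover()"
```

```text
[-6.20032154 -1.6855891  -0.19569229] [ 0.36678509  0.30078435  2.06211233 -0.12156538  0.51131127  1.8850445 ]
cover 0.73 med s,y,z [-34.9   3.9  17.7] normal [0.138 0.001 0.99 ] tilt deg 7.9 s,y,z 1-99% [[-66.0, -68.0, 12.0], [-1.0, 75.0, 22.0]]
```

{"api": "apply_moves", "payload": {"moves": [{"jaw":1,"offset":[2.0,0,-1.8],"rot":[0,1.5,0]},{"jaw":1,"offset":[2.0,0,-1.8],"rot":[0,1.5,0]},{"jaw":1,"offset":[2.2,0,-1.7],"rot":[0,1.5,0]},{"jaw":1,"offset":[2.2,0,-1.6],"rot":[0,1.5,0]},{"jaw":1,"offset":[2.4,0,-1.5],"rot":[0,1.5,0]}]}}

```text
time_s: 16.58
eef_pos: [0.4508, 0.2777, 0.009]
eef_rot: [-0.014, 0.977, 0.074, 0.2]
wrist_force: [-14.5, 0.1, 2.6]
opening: 1.004
grasp_force: 6.2
```

```bash
python3 -c "
from h import *
print(ctrl.get_obs()['wrist_force'],ctrl.get_obs()['q']); wcover()"
```

```text
[-14.51440776   0.11121787   2.59009658] [ 0.38473474  0.25902691  2.13268348 -0.26083142  0.36778781  2.03037858]
cover 0.75 med s,y,z [-36.2   3.7  24.2] normal [0.293 0.001 0.956] tilt deg 17.1 s,y,z 1-99% [[-64.0, -68.0, 13.0], [-0.0, 75.0, 33.0]]
```

{"api": "apply_moves", "payload": {"moves": [{"jaw":1,"offset":[2.1,0,-2.7],"rot":[0,0,0]},{"jaw":1,"offset":[2.3,0,-2.5],"rot":[0,0,0]},{"jaw":1,"offset":[2.4,0,-2.3],"rot":[0,0,0]},{"jaw":1,"offset":[2.6,0,-2.1],"rot":[0,0,0]},{"jaw":1,"offset":[2.7,0,-2.0],"rot":[0,0,0]}]}}

```text
time_s: 17.3
eef_pos: [0.4592, 0.2792, 0.0257]
eef_rot: [-0.015, 0.977, 0.074, 0.201]
wrist_force: [-10.2, -0.8, 5.1]
opening: 1.0
grasp_force: 5.9
```

```bash
python3 -c "
from h import *
print(ctrl.get_obs()['wrist_force'],ctrl.get_obs()['q']); wcover()"
```

```text
[-10.19462268  -0.83299457   5.1196542 ] [ 0.38034983  0.23034299  2.116693   -0.23145716  0.40747279  1.99541376]
cover 0.75 med s,y,z [-33.5   3.9  36.6] normal [0.565 0.001 0.825] tilt deg 34.4 s,y,z 1-99% [[-56.0, -67.0, 14.0], [-1.0, 75.0, 52.0]]
```

{"api": "apply_moves", "payload": {"moves": [{"jaw":1,"offset":[3.0,0,-2.1],"rot":[0,0,0]},{"jaw":1,"offset":[3.2,0,-1.9],"rot":[0,0,0]},{"jaw":1,"offset":[3.3,0,-1.7],"rot":[0,0,0]},{"jaw":1,"offset":[3.4,0,-1.5],"rot":[0,0,0]},{"jaw":1,"offset":[3.4,0,-1.3],"rot":[0,0,0]}]}}

```text
time_s: 18.02
eef_pos: [0.4735, 0.2815, 0.0415]
eef_rot: [-0.015, 0.976, 0.073, 0.204]
wrist_force: [-0.1, 0.5, -0.4]
opening: 0.999
grasp_force: 0.2
```

```bash
python3 -c "
from h import *
print(ctrl.get_obs()['wrist_force'],ctrl.get_obs()['q']); wcover()"
```

```text
[-0.09174825  0.47355085 -0.36326892] [ 0.37288562  0.21586617  2.08751434 -0.20664126  0.44419064  1.96303411]
cover 0.74 med s,y,z [-26.8   4.4  42.4] normal [0.783 0.    0.622] tilt deg 51.6 s,y,z 1-99% [[-45.0, -67.0, 8.0], [-1.0, 74.0, 61.0]]
```

```bash
python3 -c "
from h import *
print(ctrl.get_obs()['time_s'],ctrl.get_obs()['wrist_force']); p,d=wcover(); cv2.imwrite('pics/wrist6.png',p[:,:,::-1])"
```

```text
18.125 [-0.94477666  0.4577066   0.18187788]
cover 0.86 med s,y,z [-26.6   4.   42.4] normal [0.785 0.    0.62 ] tilt deg 51.7 s,y,z 1-99% [[-45.0, -67.0, 8.0], [-1.0, 75.0, 61.0]]
```

{"api": "apply_moves", "payload": {"moves": [{"jaw":1,"offset":[1.6,0,1.3],"rot":[0,0,0]},{"jaw":1,"offset":[2.4,0,0.6],"rot":[0,0,0]},{"jaw":1,"offset":[2.6,0,0.4],"rot":[0,0,0]},{"jaw":1,"offset":[2.8,0,0.4],"rot":[0,0,0]},{"jaw":1,"offset":[2.8,0,0.4],"rot":[0,0,0]}]}}

```text
time_s: 18.85
eef_pos: [0.4853, 0.2835, 0.0432]
eef_rot: [-0.015, 0.976, 0.073, 0.203]
wrist_force: [-5.0, -0.2, 8.3]
opening: 1.005
grasp_force: 4.7
```

```bash
python3 -c "
from h import *
print(ctrl.get_obs()['wrist_force'],ctrl.get_obs()['q']); wcover()"
```

```text
[-4.98139755 -0.24795395  8.31117688] [ 0.36697739  0.23215738  2.0609246  -0.1965737   0.45403427  1.94724296]
cover 0.68 med s,y,z [-19.9   3.7  49.4] normal [0.895 0.    0.447] tilt deg 63.5 s,y,z 1-99% [[-34.0, -66.0, 8.0], [-1.0, 73.0, 66.0]]
```

{"api": "apply_moves", "payload": {"moves": [{"jaw":1,"offset":[3.4,0,1.0],"rot":[0,0,0]},{"jaw":1,"offset":[3.4,0,1.2],"rot":[0,0,0]},{"jaw":1,"offset":[3.4,0,1.4],"rot":[0,0,0]},{"jaw":1,"offset":[3.4,0,1.4],"rot":[0,0,0]},{"jaw":1,"offset":[3.4,0,1.4],"rot":[0,0,0]}]}}

```text
time_s: 19.58
eef_pos: [0.5105, 0.2877, 0.0513]
eef_rot: [-0.017, 0.975, 0.073, 0.211]
wrist_force: [-4.3, -9.7, 37.0]
opening: 1.0
grasp_force: 17.8
```

```bash
python3 -c "
from h import *
print(ctrl.get_obs()['wrist_force'],ctrl.get_obs()['q']); p,d=wcover(); cv2.imwrite('pics/wrist7.png',p[:,:,::-1])"
```

```text
[-4.27990449 -9.67220272 36.98390224] [ 0.35675381  0.25378965  2.01419389 -0.18753437  0.46175493  1.92763398]
cover 0.83 med s,y,z [-3.9  5.  67. ] normal [-0.579  0.008  0.815] tilt deg -35.4 s,y,z 1-99% [[-10.0, -50.0, 59.0], [0.0, 59.0, 72.0]]
```

View pics/wrist7.png

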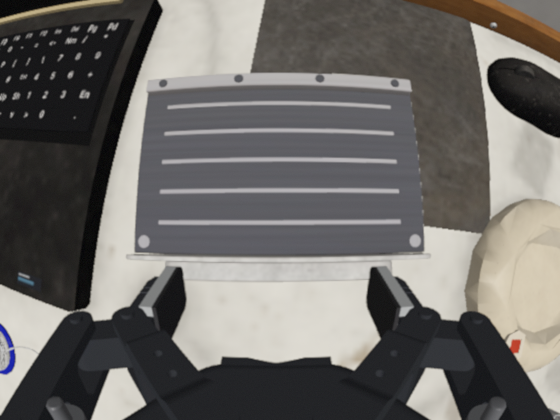

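The cover stands vertical, seen edge-on at row 257 with the pan facing the robot. The fingertips press down on the pan wall with 37 N, so I'll relieve that and then push forward.

{"api": "apply_moves", "payload": {"moves": [{"jaw":1,"offset":[1.5,0,-3],"rot":[0,0,0]},{"jaw":1,"offset":[1.5,0,-3],"rot":[0,0,0]},{"jaw":1,"offset":[1.5,0,0.3],"rot":[0,0,0]},{"jaw":1,"offset":[1.8,0,0.7],"rot":[0,0,0]},{"jaw":1,"offset":[1.8,0,0.7],"rot":[0,0,0]}]}}

```text
time_s: 20.3
eef_pos: [0.5104, 0.2872, 0.0526]
eef_rot: [-0.016, 0.976, 0.073, 0.205]
wrist_force: [-2.4, -2.6, 12.3]
opening: 1.002
grasp_force: 6.6
```

```bash
python3 -c "
from h import *
p,d=wcover()"
```

```text
cover 0.63 med s,y,z [-91.8 236.6   6.7] normal [0.012 0.818 0.575] tilt deg 1.2 s,y,z 1-99% [[-114.0, 225.0, 2.0], [-72.0, 253.0, 18.0]]
```

{"api": "apply_moves", "payload": {"moves": [{"jaw":1,"offset":[2.4,0,-0.7],"rot":[0,0,0]},{"jaw":1,"offset":[2.4,0,-0.7],"rot":[0,0,0]},{"jaw":1,"offset":[2.8,0,0.9],"rot":[0,0,0]},{"jaw":1,"offset":[2.8,0,0.9],"rot":[0,0,0]},{"jaw":1,"offset":[2.8,0,0.9],"rot":[0,0,0]}]}}

```text
time_s: 21.02
eef_pos: [0.5211, 0.2887, 0.0548]
eef_rot: [-0.015, 0.976, 0.073, 0.203]
wrist_force: [-0.4, 0.2, 0.7]
opening: 1.004
grasp_force: 0.4
```

```bash
python3 -c "
from h import *
p,d=ctrl.camera('wrist'); cv2.imwrite('pics/wrist8.png',p[:,:,::-1])"
```

```text
(no output)
```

View pics/wrist8.png

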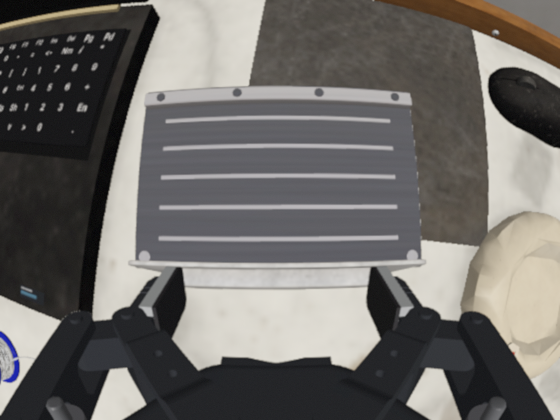

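The cover now leans just past vertical, with its top edge at row 263 in contact with both fingertips. I'll keep pushing, going slightly down.

{"api": "apply_moves", "payload": {"moves": [{"jaw":1,"offset":[2.4,0,2.0],"rot":[0,0,0]},{"jaw":1,"offset":[2.5,0,1.8],"rot":[0,0,0]},{"jaw":1,"offset":[2.6,0,1.8],"rot":[0,0,0]},{"jaw":1,"offset":[2.6,0,1.9],"rot":[0,0,0]},{"jaw":1,"offset":[2.6,0,2.0],"rot":[0,0,0]}]}}

```text
time_s: 21.7
eef_pos: [0.5371, 0.2912, 0.0518]
eef_rot: [-0.015, 0.976, 0.073, 0.204]
wrist_force: [0.9, 0.8, 4.7]
opening: 0.996
grasp_force: 1.8
```

```bash
python3 -c "
from h import *
for i in range(2): p,d=wcover()"
```

```text
cover 0.66 med s,y,z [13.1  4.  60.3] normal [-0.86  -0.002  0.51 ] tilt deg -59.3 s,y,z 1-99% [[-11.0, -64.0, 16.0], [24.0, 72.0, 65.0]]
cover 0.75 med s,y,z [13.3  4.4 60.2] normal [-0.856 -0.001  0.517] tilt deg -58.8 s,y,z 1-99% [[-10.0, -65.0, 17.0], [24.0, 72.0, 65.0]]
```

{"api": "apply_moves", "payload": {"moves": [{"jaw":1,"offset":[3.7,0,1.4],"rot":[0,0,0]},{"jaw":1,"offset":[3.7,0,1.4],"rot":[0,0,0]},{"jaw":1,"offset":[3.7,0,1.6],"rot":[0,0,0]},{"jaw":1,"offset":[3.7,0,1.6],"rot":[0,0,0]},{"jaw":1,"offset":[3.7,0,1.6],"rot":[0,0,0]}]}}

```text
time_s: 22.52
eef_pos: [0.5563, 0.294, 0.0517]
eef_rot: [-0.015, 0.976, 0.073, 0.203]
wrist_force: [1.0, -0.1, -0.6]
opening: 1.0
grasp_force: 0.0
```

```bash
python3 -c "
from h import *
for i in range(2): p,d=wcover()"
```

```text
cover 0.56 med s,y,z [15.5  4.2 26.4] normal [0.048 0.002 0.999] tilt deg 2.7 s,y,z 1-99% [[-16.0, -56.0, 17.0], [44.0, 64.0, 28.0]]
cover 0.76 med s,y,z [15.4  4.3 26.3] normal [0.045 0.003 0.999] tilt deg 2.6 s,y,z 1-99% [[-16.0, -53.0, 17.0], [44.0, 63.0, 28.0]]
```

It landed flat on the plate, pan side up. Next I'll back off over it, straighten the tool, lower behind the pan wall and push.

{"api": "apply_moves", "payload": {"moves": [{"jaw":1,"offset":[-41.4,0,-17.5],"rot":[0,0,0]},{"jaw":1,"offset":[-41.4,0,-17.5],"rot":[0,0,0]},{"jaw":1,"offset":[0,0,0],"rot":[0,-7.8,0]},{"jaw":1,"offset":[0,0,0],"rot":[0,-7.8,0]},{"jaw":1,"offset":[0,0,0],"rot":[0,-7.8,0]}]}}

```text
time_s: 23.35
eef_pos: [0.4673, 0.2809, 0.0518]
eef_rot: [-0.0, 0.997, 0.075, -0.001]
wrist_force: [-0.6, -0.0, -0.3]
opening: 0.999
grasp_force: 0.0
```

```bash
python3 -c "
from h import *
p,d=wcover(); wcover('wash_plate'); o=ctrl.get_obs(); print(o['eef_pos'],o['eef_rot'],o['wrist_force'])"
```

```text
cover 0.56 med s,y,z [12.   4.2 26.2] normal [0.009 0.001 1.   ] tilt deg 0.5 s,y,z 1-99% [[-21.0, -67.0, 16.0], [44.0, 76.0, 28.0]]
wash_plate 0.66 med s,y,z [67.8  2.7 15.2] normal [0.    0.001 1.   ] tilt deg 0.0 s,y,z 1-99% [[7.0, -89.0, 14.0], [100.0, 95.0, 17.0]]
[0.46721381 0.28037531 0.0503852 ] [2.83926373e-05 9.97202716e-01 7.47287977e-02 1.53256950e-03] [-0.48036822 -0.64484998 -0.10836156]
```

{"api": "apply_moves", "payload": {"moves": [{"jaw":1,"offset":[0,0,25],"rot":[0,0,0]},{"jaw":1,"offset":[0,0,18],"rot":[0,0,0]},{"jaw":1,"offset":[8,0,0],"rot":[0,0,0]},{"jaw":1,"offset":[8,0,0],"rot":[0,0,0]},{"jaw":1,"offset":[8,0,0],"rot":[0,0,0]}]}}

```text
time_s: 24.18
eef_pos: [0.4924, 0.2845, 0.0088]
eef_rot: [-0.0, 0.997, 0.075, 0.002]
wrist_force: [-0.9, 0.1, -0.4]
opening: 1.0
grasp_force: 0.4
```

{"api": "apply_moves", "payload": {"moves": [{"jaw":1,"offset":[7,0,0],"rot":[0,0,0]},{"jaw":1,"offset":[7,0,0],"rot":[0,0,0]},{"jaw":1,"offset":[7,0,0],"rot":[0,0,0]},{"jaw":1,"offset":[7,0,0],"rot":[0,0,0]},{"jaw":1,"offset":[7,0,0],"rot":[0,0,0]}]}}

```text
time_s: 24.8
eef_pos: [0.5261, 0.2895, 0.008]
eef_rot: [-0.0, 0.997, 0.075, 0.001]
wrist_force: [-2.1, -0.7, 2.3]
opening: 1.001
grasp_force: 0.9
```

```bash
python3 -c "
from h import *
o=ctrl.get_obs(); print(o['eef_pos'],o['wrist_force'])
p,d=wcover(); wcover('wash_plate')"
```

```text
[0.52606127 0.28945689 0.00800605] [-2.13465668 -0.72101246  2.31925919]
none
wash_plate 0.59 med s,y,z [98.2  2.8 15.5] normal [-0.022  0.001  1.   ] tilt deg -1.3 s,y,z 1-99% [[4.0, -89.0, 14.0], [125.0, 95.0, 25.0]]
```

{"api": "apply_moves", "payload": {"moves": [{"jaw":1,"offset":[6,0,0],"rot":[0,0,0]},{"jaw":1,"offset":[6,0,0],"rot":[0,0,0]},{"jaw":1,"offset":[5,0,0],"rot":[0,0,0]},{"jaw":1,"offset":[4,0,0],"rot":[0,0,0]},{"jaw":1,"offset":[2,0,0],"rot":[0,0,0]}]}}

```text
time_s: 25.62
eef_pos: [0.5486, 0.2928, 0.008]
eef_rot: [-0.0, 0.997, 0.075, 0.001]
wrist_force: [-1.1, -0.2, 0.5]
opening: 0.997
grasp_force: 0.6
```

{"api": "apply_moves", "payload": {"moves": [{"jaw":1,"offset":[1,0,0],"rot":[0,0,0]},{"jaw":1,"offset":[1,0,0],"rot":[0,0,0]},{"jaw":1,"offset":[1,0,0],"rot":[0,0,0]},{"jaw":1,"offset":[0,0,0],"rot":[0,0,0]},{"jaw":1,"offset":[0,0,0],"rot":[0,0,0]}]}}

```text
time_s: 26.25
eef_pos: [0.5515, 0.2933, 0.0081]
eef_rot: [-0.0, 0.997, 0.075, 0.001]
wrist_force: [0.1, -0.2, -1.6]
opening: 0.997
grasp_force: 0.1
```

{"api": "apply_moves", "payload": {"moves": [{"jaw":1,"offset":[1,0,0],"rot":[0,0,0]},{"jaw":1,"offset":[1,0,0],"rot":[0,0,0]},{"jaw":1,"offset":[1,0,0],"rot":[0,0,0]},{"jaw":1,"offset":[0,0,0],"rot":[0,0,0]},{"jaw":1,"offset":[0,0,0],"rot":[0,0,0]}]}}

```text
time_s: 26.88
eef_pos: [0.5523, 0.2934, 0.0078]
eef_rot: [0.0, 0.997, 0.075, -0.001]
wrist_force: [-8.9, -1.9, 6.0]
opening: 0.998
grasp_force: 4.4
```

```bash
python3 -c "
from h import *
o=ctrl.get_obs(); print(o['eef_pos'],o['wrist_force'])
p,d=wcover(); wcover('wash_plate')
p,d=ctrl.camera('top')
for t in('cover','wash_plate'):
  for r in ctrl.outline_of('top',t)[:1]:
    Y=pts('top',r['region'],d);print(t,r['score'],cv2.minAreaRect((Y[:,:2]*1000).astype(np.float32)),np.percentile(Y[:,2],[5,50,95]).round(3))"
```

```text
[0.55226291 0.29336223 0.00784906] [-8.94158017 -1.94620224  6.0120819 ]
none
wash_plate 0.98 med s,y,z [69.   2.5 15.5] normal [-0.056  0.001  0.998] tilt deg -3.2 s,y,z 1-99% [[5.0, -89.0, 14.0], [125.0, 95.0, 25.0]]
wash_plate 0.95 ((582.0779418945312, 283.1717529296875), (122.81547546386719, 164.1519775390625), 9.501057624816895) [0.009 0.013 0.021]
```

{"api": "apply_moves", "payload": {"moves": [{"jaw":1,"offset":[1,0,0],"rot":[0,0,-0.5]},{"jaw":1,"offset":[0.5,0,0],"rot":[0,0,-0.5]},{"jaw":1,"offset":[0,0,0],"rot":[0,0,0]},{"jaw":1,"offset":[-15,0,0],"rot":[0,0,0]},{"jaw":1,"offset":[-15,0,0],"rot":[0,0,0]}]}}

```text
time_s: 27.85
eef_pos: [0.5265, 0.289, 0.0082]
eef_rot: [-0.0, 0.997, 0.084, 0.001]
wrist_force: [-0.1, -0.2, 0.3]
opening: 1.0
grasp_force: 0.0
```

{"api": "apply_moves", "payload": {"moves": [{"jaw":1,"offset":[-20,0,-30],"rot":[0,0,0]},{"jaw":1,"offset":[-20,0,-30],"rot":[0,0,0]},{"jaw":1,"offset":[0,0,-20],"rot":[0,0,0]},{"jaw":1,"offset":[0,0,0],"rot":[0,0,0]},{"jaw":1,"offset":[0,0,0],"rot":[0,0,0]}]}}

```text
time_s: 28.48
eef_pos: [0.4866, 0.2821, 0.0873]
eef_rot: [-0.0, 0.997, 0.084, 0.001]
wrist_force: [-0.3, -0.2, 0.0]
opening: 1.0
grasp_force: 0.0
```

```bash
cat >> h.py <<'E'
def wcloud():
    o=ctrl.get_obs(); p,d=ctrl.camera("wrist"); P=ctrl.camera_params("wrist"); K=np.array(P["K"])
    v,u=np.nonzero(d>0); x=u-K[0,2]; y=v-K[1,2]; r=np.hypot(x,y)+1e-9; th=r/K[0,0]; z=d[v,u]
    c=np.stack([np.tan(th)*x/r*z,np.tan(th)*y/r*z,z,np.ones_like(z)])
    w,a,b,g=o["eef_rot"]; X=(R.from_quat([a,b,g,w]).as_matrix()@(np.array(P["mount"])@c)[:3]).T+o["eef_pos"]
    e=np.array([np.cos(PSI),np.sin(PSI)]); q=X[:,:2]-F
    return np.stack([q@e,q@np.array([-e[1],e[0]]),X[:,2]],1)*1000
E
python3 -c "
from h import *
S=wcloud()
# height profile along s at several y
for y in(-70,-65,-40,0,45,70,75):
    m=abs(S[:,1]-y-3)<2
    print(y,[ (s,round(float(np.median(S[m&(abs(S[:,0]-s)<1)][:,2])),1) if (m&(abs(S[:,0]-s)<1)).any() else None) for s in list(range(32,52,3))+list(range(100,122,2))])
for t in ('cover','wash_plate'): wcover(t)
"
```

```text
-70 [(32, 15.3), (35, 15.7), (38, 15.5), (41, 15.3), (44, 17.5), (47, 17.5), (50, 17.7), (100, 17.7), (102, 17.7), (104, 17.3), (106, 17.5), (108, 17.8), (110, 17.7), (112, 20.9), (114, 23.4), (116, 23.3), (118, 23.3), (120, 23.1)]
-65 [(32, 14.8), (35, 15.4), (38, 15.4), (41, 15.3), (44, 17.3), (47, 17.4), (50, 17.5), (100, 17.7), (102, 17.8), (104, 17.6), (106, 17.5), (108, 17.7), (110, 17.7), (112, 22.2), (114, 23.3), (116, 23.0), (118, 23.6), (120, 23.1)]
-40 [(32, 15.3), (35, 15.5), (38, 15.4), (41, 15.7), (44, 17.5), (47, 26.4), (50, 26.6), (100, 26.8), (102, 26.5), (104, 27.0), (106, 26.4), (108, 25.1), (110, 17.6), (112, 21.6), (114, 23.2), (116, 23.0), (118, 23.4), (120, 23.4)]
0 [(32, 15.2), (35, 15.3), (38, 15.3), (41, 15.3), (44, 17.3), (47, 26.3), (50, 26.7), (100, 26.5), (102, 26.5), (104, 26.4), (106, 26.7), (108, 26.1), (110, 17.7), (112, 21.8), (114, 23.4), (116, 23.2), (118, 23.1), (120, 22.9)]
45 [(32, 14.9), (35, 15.4), (38, 15.5), (41, 15.3), (44, 17.4), (47, 26.5), (50, 26.2), (100, 26.4), (102, 26.3), (104, 26.3), (106, 26.2), (108, 25.6), (110, 17.5), (112, 21.4), (114, 23.4), (116, 23.4), (118, 23.3), (120, 22.9)]
70 [(32, 15.3), (35, 15.2), (38, 15.0), (41, 15.8), (44, 17.2), (47, 17.2), (50, 17.3), (100, 17.4), (102, 17.0), (104, 17.3), (106, 17.5), (108, 17.3), (110, 17.1), (112, 21.7), (114, 23.1), (116, 23.2), (118, 23.0), (120, 23.1)]
75 [(32, 15.2), (35, 14.9), (38, 15.0), (41, 15.4), (44, 15.1), (47, 15.1), (50, 16.5), (100, 16.7), (102, 17.3), (104, 15.8), (106, 16.2), (108, 15.4), (110, 15.5), (112, 20.1), (114, 23.2), (116, 23.2), (118, 23.0), (120, 23.1)]
cover 0.62 med s,y,z [74.6  3.4 26.2] normal [-0.02  0.    1.  ] tilt deg -1.1 s,y,z 1-99% [[44.0, -68.0, 16.0], [107.0, 75.0, 28.0]]
wash_plate 0.77 med s,y,z [32.2  1.8 15.4] normal [-0.06   0.001  0.998] tilt deg -3.4 s,y,z 1-99% [[4.0, -88.0, 14.0], [121.0, 94.0, 25.0]]
```

```bash
python3 -c "
from bench import ctrl
print(ctrl.hand_in())"
```

```text
the job is handed in; nothing more can be done
None
```

The cover is upside down on the wash plate, pan side up, with its long side against the fence and wholly on the plate. The job was handed in at about 28.5 s; my first tip-up attempt slipped and the cover fell flat on the desk, so I retried it. At hand-in the robot was touching nothing; I made no final camera check that the other items hadn't moved.

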